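# Move the condiments across the hob in mirrored order

### The job

Move the four condiment containers (pepper mill, square tin, squat crock, slim shaker) from the wooden tray to the dark steel rack on the other side of the hob, one in each compartment, in mirrored order: whichever stands nearest the hob in the tray goes into the compartment nearest the hob, the next one beside it, and so on out to the farthest. Keep them upright, and set each one down on the rack's floor without dropping it.

Things in the scene. Friction and masses are not known exactly. Their poses are not given: they have to be found in the camera images.
- tray: low dark-wood tray, fixed, left or right of the hob. 72 (x) by 268 mm (y), rims 20 and ends 34 mm high. Origin: centre of its underside, z up; x points away from the robot, within 9 degrees. Four places in a row along y, at -99, -33, +33, +99 mm, no dividers; the containers stand 13 mm above the worktop (10 mm floor, 3 mm cork mat). Its end nearest the hob is the one nearest the rack.
- rack: low dark-steel rack, fixed, across the hob from the tray, empty. 72 (x) by 268 mm (y). Origin and axes as for the tray. Four compartments in a row along y, centred at -99, -33, +33, +99 mm (x = 0), each 64 (x) by 62 mm (y) inside; floor 10 mm above the worktop, rims and 4 mm dividers 22 mm, end walls 34 mm. As the hob lies between, tray place y mirrors to rack place -y.
- mill: wooden pepper mill, 100 mm high: straight round base 42 mm in diameter up to 58 mm, then a waist and a rounded head 38 mm wide with a small steel nut. About 0.16 kg (varies). Origin at the centre of its underside, z up along its axis. It stands upright on its cork mat in the wooden tray, its axes turned by at most 6 degrees from the tray's.
- tin: square steel tin, 42 by 42 mm and 68 mm high, with a 44 by 44 mm lid up to 78 mm and a small dark knob up to 86 mm; its sides are parallel to its x and y axes. About 0.15 kg (varies). Origin at the centre of its underside, z up along its axis. It stands upright on its cork mat in the wooden tray, its axes turned by at most 6 degrees from the tray's.
- crock: squat white ceramic crock, round, 48 mm in diameter and 56 mm high, with a 44 mm wooden lid up to 64 mm and a small knob up to 72 mm. About 0.2 kg (varies). Origin at the centre of its underside, z up along its axis. It stands upright on its cork mat in the wooden tray, its axes turned by at most 6 degrees from the tray's.
- shaker: slim round metal shaker, 38 mm in diameter, straight up to 75 mm, with a domed pierced top, 96 mm high. About 0.14 kg (varies). Origin at the centre of its underside, z up along its axis. It stands upright on its cork mat in the wooden tray, its axes turned by at most 6 degrees from the tray's.
- mat_mill: square cork mat, 58 by 58 by 3 mm, fixed in the wooden tray; the one on which the mill stands at the start (the mats look alike; it shows only where the mill stood, it is not moved). Origin at the centre of its underside.
- mat_tin: square cork mat, 58 by 58 by 3 mm, fixed in the wooden tray; the one on which the tin stands at the start (the mats look alike; it shows only where the tin stood, it is not moved). Origin at the centre of its underside.
- mat_crock: square cork mat, 58 by 58 by 3 mm, fixed in the wooden tray; the one on which the crock stands at the start (the mats look alike; it shows only where the crock stood, it is not moved). Origin at the centre of its underside.
- mat_shaker: square cork mat, 58 by 58 by 3 mm, fixed in the wooden tray; the one on which the shaker stands at the start (the mats look alike; it shows only where the shaker stood, it is not moved). Origin at the centre of its underside.
There are look-alikes about, which are no part of the job. What is shaped like the mill but blue or turquoise is not meant. What is shaped like the tin but red is not meant.

How it is judged:
By the outcome, as a careful person would: the job done as asked, in the order asked, and still so for the second after the job is handed in, with the robot touching nothing.
It also fails if it takes over 136 s, if anything falls off the work surface, if the arm or the gripper's body presses on something with over 40 N, if the wrist force passes 120 N, or if a joint passes its speed limit or range.

### The arm

A 6-joint arm with a two-finger parallel gripper is mounted at the origin on the work surface. World frame = base frame: x ahead of the robot, y to its left, z up, the work surface at z = 0. Lengths are in m, angles in degrees, forces in N, time in s.
With the tool pointing down it reaches from about 0.4 to 0.825 m from the base axis. Payload 7 kg.
Tool frame: the origin (TCP) lies on the centre line of the jaws, within the pads' length; the fingertips stand 19 mm ahead of it and the grasp point (between the pads) is the TCP (r.tip_extent is the distance from the TCP to the fingertips, in m); z points along the fingers, y is the line along which they close (so a half turn about z gives the same grasp; the last joint's range is limited). The gripper opens to 88 mm and grips with 3 to 60 N. Pads are 19 mm wide; open, the fingers measure 130 mm over their backs; the gripper's body (78 mm by 193 mm) begins 47 mm behind the grasp point.
Start: joints at [-46.977, 20.546, 0.682, 0, -70.136, -16.507], TCP at [0.301, -0.604, 0.246] pointing down, gripper open.
Joint ranges: [-176.03, 176.03], [-82.01, 121.73], [-58.28, 71.71], [-173.87, 95.51], [-174.79, -0.11], [-173.66, 173.66]. Speed limits (degrees/s): [136.94, 136.94, 172.46, 180, 180, 180].

### API

Orientations are given as [roll, pitch, yaw] about the fixed x, y, z axes, in that order (R = Rz(yaw) Ry(pitch) Rx(roll)).
In Python, from plant import r gives the robot as it stands. The module is installed in compiled form; this text tells all that it offers.
- The arm moves only by the tool jog_arm, never from a script. Its argument "deltas" is a list that holds one entry, the list of rows, each a list of 5 numbers: the opening, from -1 (shut) to 1 (fully open), then the shift along the world's x, y, z in cm, then the turn about the world's z in rad. In form: [[[claw, dx, dy, dz, turn], ...]]. A call has 1 to 8 rows; each row shifts and turns the commanded pose from where the row before left it; what a row does not reach is not made up. A row lasts 1/8 s, in which the tool goes at most 62.5 mm and 10.7 degrees, less where a joint would pass 70% of its speed; a pose out of reach is approached as far as the arm can. A call with a gripper value outside its range is refused whole. The fingers move at their own pace and stop on an object; "force" is the grip in N (left out, the last holds). Time passes only in rows, so rows that do not move let the fingers close. It gives the time, the measured TCP pose, the force, the opening and the grip force at its end, in the units of the state.
- r.get_state(): the state, without advancing time (a new reading comes with each control period).
- r.capture(name): name is "side" or "top" or "wrist"; returns the picture (480x640x3 uint8, blue, green, red); there is no depth.
- r.camera_info(name): a dict with "fx", "fy", "cx", "cy" (pixels), "k1" (the pictures are not rectified: a ray, as slopes to the right and down, at radius r is drawn at 1 + k1 r^2 times it, then the intrinsics apply), "view" (4x4, takes a point from world to camera coordinates). Camera axes: x right, y up, looking along -z (the intrinsics and any distortion apply to the point x, -y, -z); pixel columns grow to the right and rows downward; lengths in m; the calibration is good to about 2 mm. A picture is of the moment at which its call begins: read the wrist's pose just before it. camera_info takes no time and is no camera call; for the wrist camera it gives the pose at the moment of the call.
- r.close_job(): hands the job in; it is judged then, once.
The state is a dict: "time_s": time; "joints": joint angles; "qd": joint speeds; "joint_torque": joint torques, N m; "tcp_pos": TCP position; "eef_rot": TCP orientation; "contact_force": force on the tool from outside, world axes, zero at the start; "moment": the same for the moment, N m; "gripper_width": finger opening in m; "gripper_force": force on a finger pad.
Only numpy, scipy, OpenCV 4.12 (cv2) and the standard library are available. Lean on these libraries where they do the work, as an engineer would, in place of code of your own. Each camera call takes 0.05 s, during which the arm holds its last target. There are 200 camera calls.

## Working session

There is one attempt and no reset: what is moved stays moved. The work goes in short steps, Python scripts to look and compute and a tool call to move; the robot and the scene stay as the last step left them, time stands still between calls to the robot, and variables do not carry over. Pictures are saved under pics/ and viewed, at most 14 in all, crops included, and the job is handed in when it is done.

Besides the shell and the picture viewer there is one more tool, called after "Call:" as name(argument=value, ...), one argument or row to a line, values as JSON. jog_arm: Moves the arm, as the interface text tells. Its arguments: {"type":"object","properties":{"deltas":{"type":"array"},"force":{"type":"number"}},"required":["deltas"]}

```bash
mkdir -p pics
python3 - <<'E'
from plant import r
import cv2
for n in("top","side"):
    i=r.capture(n);cv2.imwrite(f"pics/{n}0.png",i);c=r.camera_info(n);print({k:(v if k!='view' else [[round(float(y),4) for y in x] for x in v]) for k,v in c.items()})
s=r.get_state();print(s['time_s'],s['tcp_pos'],s['eef_rot'],s['gripper_width'])
E
```

```text
{'fx': 436.30886412007374, 'fy': 436.30886412007374, 'cx': 326.42478217423576, 'cy': 235.80606680025187, 'k1': 0.020943935586342305, 'view': [[-0.0203, -0.9995, -0.023, 0.0533], [0.9833, -0.0241, 0.1806, -0.4025], [-0.1811, -0.0189, 0.9833, -0.9354], [0.0, 0.0, 0.0, 1.0]]}
{'fx': 594.5118814349074, 'fy': 594.5118814349074, 'cx': 329.16512980959953, 'cy': 236.94848311154394, 'k1': 0.04609911561625952, 'view': [[-0.8611, -0.5084, -0.005, 0.3782], [0.2851, -0.491, 0.8232, -0.1148], [-0.4209, 0.7075, 0.5677, -1.353], [0.0, 0.0, 0.0, 1.0]]}
0.1 [ 0.30113262 -0.60363346  0.24470134] [ 1.79911933e+02 -9.28023748e-03 -1.53492070e+02] 0.08748694267523997
```

View pics/top0.png

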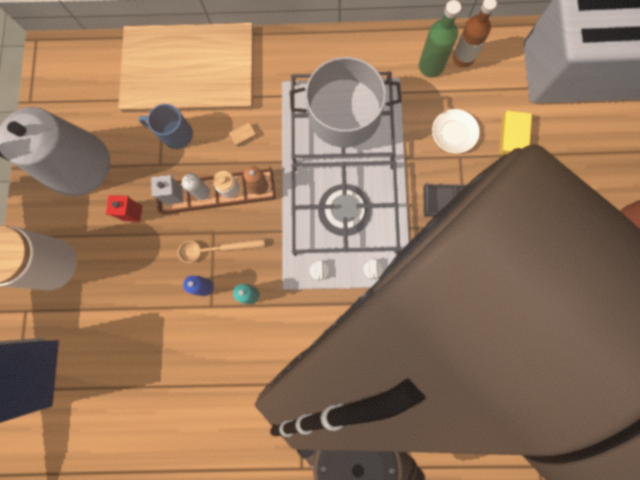

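View pics/side0.png

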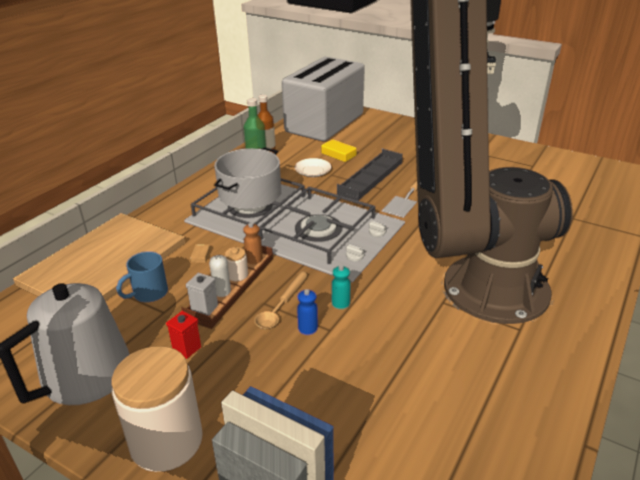

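The top view shows the tray at about (157–275, 170–212). Going out from the hob, it holds the mill (255,180), crock (227,184), shaker (194,186) and tin (163,189). The rack starts at (425,200) and the arm partly hides it. The blue and teal mills and the red tin are the look-alikes.

```bash
cat > h.py <<'E'
from plant import r
import cv2, numpy as np
def ray(c,uv):
    K=np.array([[c['fx'],0,c['cx']],[0,c['fy'],c['cy']],[0,0,1]])
    p=cv2.undistortPoints(np.array(uv,float).reshape(-1,1,2),K,np.array([c['k1'],0,0,0,0.]))[:,0]
    V=np.array(c['view']);R=V[:3,:3];o=-R.T@V[:3,3]
    return o,np.c_[p[:,0],-p[:,1],-np.ones(len(p))]@R
def hit(c,uv,z):
    o,d=ray(c,uv);return o+d*((z-o[2])/d[:,2])[:,None]
def proj(c,P):
    V=np.array(c['view']);q=np.atleast_2d(P)@V[:3,:3].T+V[:3,3];x=q[:,:2]/-q[:,2:];x[:,1]*=-1
    x*=1+c['k1']*(x**2).sum(1,keepdims=True)
    return x*[c['fx'],c['fy']]+[c['cx'],c['cy']]
E
python3 - <<'E'
from h import *
np.set_printoptions(precision=3,suppress=True)
c=r.camera_info('top')
print(hit(c,[[157,207],[275,190],[157,180],[275,170]],.03))
print('tops mill crock shaker tin',[hit(c,[p],z)[0] for p,z in(((255,172),.113),((225,179),.085),((190,180),.109),((163,184),.099))])
print('rack left end',hit(c,[[425,184],[425,215]],.034))
print('pot',hit(c,[[310,90],[385,90],[345,60],[345,130]],.15),'kettle',hit(c,[[108,165]],.1))
E
```

```text
[[0.481 0.431 0.03 ]
 [0.515 0.16  0.03 ]
 [0.546 0.434 0.03 ]
 [0.563 0.16  0.03 ]]
tops mill crock shaker tin [array([0.531, 0.191, 0.113]), array([0.526, 0.262, 0.085]), array([0.518, 0.33 , 0.109]), array([0.514, 0.391, 0.099])]
rack left end [[ 0.518 -0.182  0.034]
 [ 0.446 -0.178  0.034]]
pot [[ 0.694  0.07   0.15 ]
 [ 0.688 -0.086  0.15 ]
 [ 0.76  -0.005  0.15 ]
 [ 0.603 -0.     0.15 ]] kettle [[0.559 0.512 0.1  ]]
```

Call:
jog_arm(
  deltas=[
    [[1,0,0,4,0.18],[1,2,6,3,0.18],[1,2,6,0,0.18],[1,2,6,0,0.18],[1,2,6,0,0.18],[1,2,6,0,0.18],[1,2,6,0,0],[1,1,6,0,0]],
  ],
)

```text
time_s: 1.1
tcp_pos: [0.4283, -0.192, 0.3121]
eef_rot: [180.0, 0.0, -91.6]
contact_force: [0.7, -0.2, 0.4]
gripper_width: 0.0878
gripper_force: 0.0
```

Call:
jog_arm(
  deltas=[
    [[1,1,6,0,0],[1,1,6,0,0],[1,1,6,0,0],[1,1,6,0,0],[1,1,6,0,0],[1,1,6,0,0],[1,1,6,0,0],[1,1,6,0,0]],
  ],
)

```text
time_s: 2.1
tcp_pos: [0.5078, 0.2881, 0.3122]
eef_rot: [180.0, -0.0, -91.6]
contact_force: [1.1, -0.9, -0.2]
gripper_width: 0.0874
gripper_force: 0.0
```

Run:
```python
from h import *
cv2.imwrite('pics/top1.png',cv2.resize(r.capture('top')[120:280,340:640],None,fx=2.6,fy=2.6))
cv2.imwrite('pics/top1f.png',r.capture('top'))
c=r.camera_info('wrist');cv2.imwrite('pics/w1.png',r.capture('wrist'))
import pickle;pickle.dump(c,open('w1.pkl','wb'));print(c);print(r.get_state()['tcp_pos'],r.get_state()['eef_rot'])
```

```text
{'fx': 391.2573466716337, 'fy': 391.2573466716337, 'cx': 320.6950072625356, 'cy': 242.84658133475259, 'k1': -0.06948521316578712, 'view': array([[-9.99698037e-01,  2.45670557e-02,  5.43140682e-04,
         5.02008628e-01],
       [-2.39526134e-02, -9.69283076e-01, -2.44778656e-01,
         3.41485071e-01],
       [-5.48703380e-03, -2.44717751e-01,  9.69578834e-01,
        -3.78124490e-01],
       [ 0.00000000e+00,  0.00000000e+00,  0.00000000e+00,
         1.00000000e+00]])}
[0.50774022 0.28850485 0.31061232] [ 1.79886630e+02 -1.06906008e-01 -9.14486311e+01]
```

View pics/top1.png

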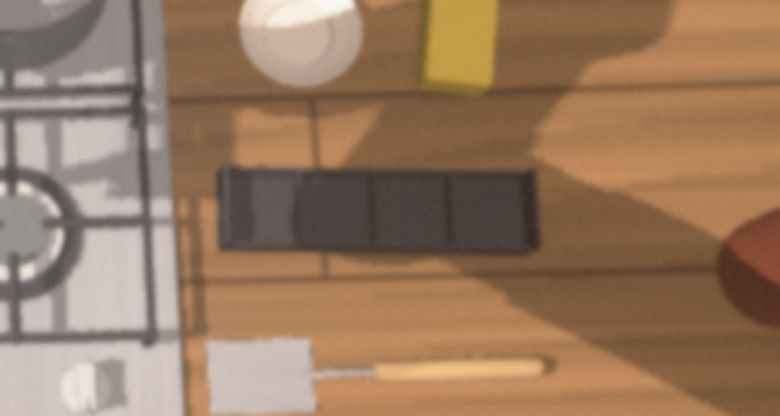

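View pics/w1.png

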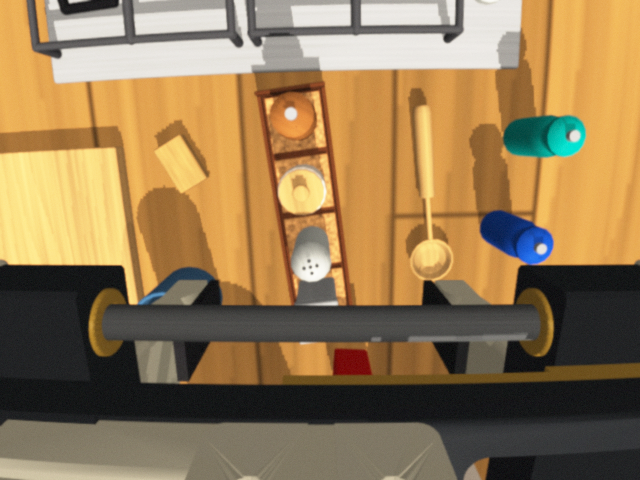

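The rack crop shows corners at about (219,167), (536,170), (540,250) and (220,249). The wrist view shows the mill nut at (291,114), the crock knob at (302,188) and the shaker dome at (312,262). The tin is partly hidden at (318,298).

Run:
```python
from h import *
import pickle
np.set_printoptions(precision=4,suppress=True)
c=pickle.load(open('w1.pkl','rb'));t=r.camera_info('top')
print('mill',hit(c,[[291,114]],.113),'crock',hit(c,[[302,188]],.085),'shaker',hit(c,[[312,263]],.107))
print('tray end',hit(c,[[257,93],[324,84]],.034),'rims',hit(c,[[270,180],[336,180]],.02))
k=np.array([[219,167],[536,170],[540,250],[220,249]])/2.6+[340,120]
q=hit(t,k,.034);print('rack',q,q.mean(0))
i=cv2.imread('pics/top1f.png')
m=((i.max(2)<85)&((i.max(2).astype(int)-i.min(2))<40)).astype(np.uint8);m[:170]=0;m[230:]=0;m[:,:415]=0;m[:,555:]=0
co=max(cv2.findContours(m,0,2)[0],key=cv2.contourArea)
b=cv2.minAreaRect(co);print(b);p=hit(t,cv2.boxPoints(b),.028);print(p,p.mean(0))
# tin in top view taken first: grey patch top
```

```text
mill [[0.5317 0.2008 0.113 ]] crock [[0.5261 0.2652 0.085 ]] shaker [[0.5183 0.3315 0.107 ]]
tray end [[0.5709 0.1733 0.034 ]
 [0.5029 0.1666 0.034 ]] rims [[0.564  0.2625 0.02  ]
 [0.492  0.2643 0.02  ]]
rack [[ 0.5178 -0.1802  0.034 ]
 [ 0.5072 -0.4514  0.034 ]
 [ 0.4364 -0.4471  0.034 ]
 [ 0.4444 -0.1767  0.034 ]] [ 0.4765 -0.3138  0.034 ]
((497.5, 201.5), (31.0, 99.0), 90.0)
[[ 0.5139 -0.235   0.028 ]
 [ 0.5074 -0.4561  0.028 ]
 [ 0.4359 -0.4483  0.028 ]
 [ 0.4416 -0.23    0.028 ]] [ 0.4747 -0.3423  0.028 ]
```

Call:
jog_arm(
  deltas=[
    [[1,1.4,-4.75,0,0.125],[1,1,-4,-4,0],[1,0,0,-5,0],[1,0,0,-5,0],[1,0,0,-4,0],[1,0,0,0,0],[1,0,0,0,0]],
  ],
  force=20,
)

```text
time_s: 3.12
tcp_pos: [0.5329, 0.1986, 0.1341]
eef_rot: [-179.9, 0.0, -84.4]
contact_force: [0.3, -0.3, 0.7]
gripper_width: 0.0879
gripper_force: 0.0
```

Call:
jog_arm(
  deltas=[
    [[1,0,0.2,-3,0],[1,0,0,-2.5,0],[1,0,0,-1,0],[1,0,0,0,0],[0,0,0,0,0],[-1,0,0,0,0],[-1,0,0,0,0],[-1,0,0,0,0]],
  ],
  force=20,
)

```text
time_s: 4.12
tcp_pos: [0.5321, 0.2006, 0.0676]
eef_rot: [-180.0, 0.0, -84.4]
contact_force: [0.8, 0.7, -0.4]
gripper_width: 0.0532
gripper_force: 0.0
```

Call:
jog_arm(
  deltas=[
    [[-1,0,0,0,0],[-1,0,0,0,0],[-1,0,0,0,0],[-1,0,0,0,0]],
  ],
)

```text
time_s: 4.62
tcp_pos: [0.5319, 0.2005, 0.0673]
eef_rot: [180.0, -0.0, -84.4]
contact_force: [-1.2, -1.7, 2.8]
gripper_width: 0.0414
gripper_force: 20.0
```

Call:
jog_arm(
  deltas=[
    [[-1,0,0,3,0],[-1,0,0,5,0],[-1,0,0,5,0],[-1,-0.2,-4,3,0],[-1,-1,-6,0,-0.033],[-1,-1,-6,0,-0.05],[-1,-1,-6,0,-0.05],[-1,-1,-6,0,0]],
  ],
)

```text
time_s: 5.62
tcp_pos: [0.4893, -0.0811, 0.2274]
eef_rot: [-180.0, 0.0, -92.1]
contact_force: [0.9, -0.5, -0.3]
gripper_width: 0.0415
gripper_force: 20.0
```

Call:
jog_arm(
  deltas=[
    [[-1,-1,-5,0,0],[-1,0,-4,0,0],[-1,0,0,0,0],[-1,0,0,0,0]],
  ],
)

```text
time_s: 6.12
tcp_pos: [0.4798, -0.1694, 0.227]
eef_rot: [180.0, 0.0, -92.1]
contact_force: [-0.6, 0.1, -1.3]
gripper_width: 0.0416
gripper_force: 20.0
```

Run:
```python
from h import *
import pickle
s=r.get_state();print(s['tcp_pos'],s['eef_rot'],s['gripper_width'],s['contact_force'])
c=r.camera_info('wrist');cv2.imwrite('pics/w2.png',r.capture('wrist'))
pickle.dump(c,open('w2.pkl','wb'))
```

```text
[ 0.47980193 -0.16937138  0.22703742] [ 1.79974222e+02  1.45231929e-02 -9.21137074e+01] 0.04163207638064288 [-0.57162038  0.07540232 -1.34439758]
```

View pics/w2.png

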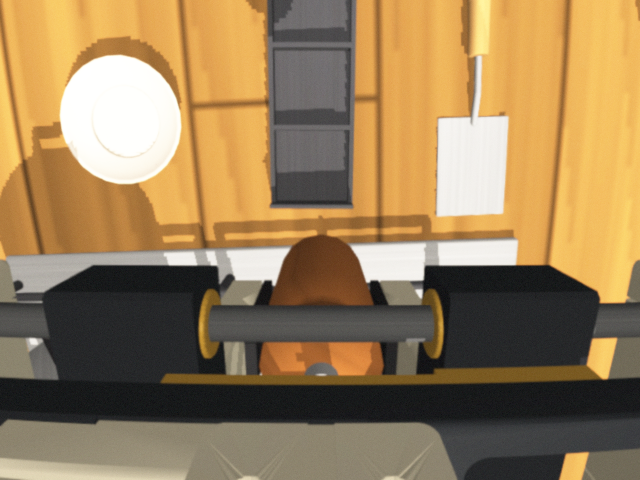

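The wrist view shows the rack's near end wall at row 206 (columns 271–352) and its dividers at rows 127 (271–354) and 44 (270–355).

Run:
```python
from h import *
import pickle
np.set_printoptions(precision=4,suppress=True)
c=pickle.load(open('w2.pkl','rb'))
print('end',hit(c,[[271,206],[352,206]],.034),'d1',hit(c,[[271,127],[354,127]],.022),'d2',hit(c,[[269,44],[355,44]],.022))
g=cv2.imread('pics/w2.png',0)
print(g[195:216,310]);print(g[120:135,310]);print(g[37:52,310]);print(g[150,262:282],g[150,342:362]);print(g[20,258:280],g[20,345:365])
```

```text
end [[ 0.5233 -0.1839  0.034 ]
 [ 0.4539 -0.1813  0.034 ]] d1 [[ 0.5205 -0.2498  0.022 ]
 [ 0.45   -0.2472  0.022 ]] d2 [[ 0.5182 -0.3162  0.022 ]
 [ 0.4478 -0.3135  0.022 ]]
[ 67  70  68  70  64  56  45  42  47  71  96 110 120 147 173 183 187 186
 183 186 184]
[ 71  69  70  72  81 101 110 109 107 103  97 100 106 107 106]
[ 76  72  74  78  87 104 113 112 111 108  90  72  74  87 101]
[186 184 186 189 177 155 137 127 118 108 108 102  84  69  88 101 107 105
 106 106] [107 107  93  79  70  69  61  95 106 106 114 131 157 165 164 163 160 166
 167 167]
[177 181 184 182 173 153 138 129 120 103  83  76  77  71  59  52  60  70
  71  72  81 100] [ 95  83  78  72  70  64  84 106 112 115 124 150 166 169 172 173 171 172
 172 175]
```

Call:
jog_arm(
  deltas=[
    [[-1,0.7,-4.7,0,0],[-1,0,0,-5,0],[-1,0,0,-5,0],[-1,0,0,-4,0],[-1,0,0,-1.4,0],[-1,0,0,0,0],[-1,0,0,-0.5,0],[-1,0,0,0,0]],
  ],
)

```text
time_s: 7.18
tcp_pos: [0.4877, -0.2164, 0.0693]
eef_rot: [-179.9, -0.0, -92.0]
contact_force: [0.2, 0.1, -0.2]
gripper_width: 0.0414
gripper_force: 20.0
```

Call:
jog_arm(
  deltas=[
    [[-1,0,0,-0.2,0],[-1,0,0,0,0],[-1,0,0,-0.1,0],[-1,0,0,0,0],[-1,0,0,0,0]],
  ],
)

```text
time_s: 7.8
tcp_pos: [0.487, -0.2165, 0.0653]
eef_rot: [180.0, 0.0, -92.1]
contact_force: [0.7, 0.5, -0.9]
gripper_width: 0.0415
gripper_force: 20.0
```

Call:
jog_arm(
  deltas=[
    [[-1,0,0,-0.1,0],[-1,0,0,0,0],[-1,0,0,0,0]],
  ],
)

```text
time_s: 8.18
tcp_pos: [0.4871, -0.2165, 0.0644]
eef_rot: [-180.0, -0.0, -92.1]
contact_force: [0.4, -0.4, -0.6]
gripper_width: 0.0416
gripper_force: 20.0
```

Call:
jog_arm(
  deltas=[
    [[-1,0,0,-0.1,0],[-1,0,0,0,0],[-1,0,0,0,0]],
  ],
)

```text
time_s: 8.55
tcp_pos: [0.4872, -0.2165, 0.0643]
eef_rot: [-180.0, -0.0, -92.0]
contact_force: [-2.1, 2.3, 9.9]
gripper_width: 0.0414
gripper_force: 20.0
```

Call:
jog_arm(
  deltas=[
    [[-0.3,0,0,0,0],[0.2,0,0,0,0],[1,0,0,0,0],[1,0,0,0.5,0],[1,0,0,4,0],[1,0,0,5,0],[1,0,0,6,0],[1,0,4,1,0]],
  ],
)

```text
time_s: 9.55
tcp_pos: [0.4891, -0.1776, 0.233]
eef_rot: [-179.6, -0.1, -92.2]
contact_force: [1.3, 0.5, -1.8]
gripper_width: 0.0875
gripper_force: 0.0
```

Call:
jog_arm(
  deltas=[
    [[1,0.5,6,0,0.034],[1,0.5,6,0,0.05],[1,0.5,6,0,0.05],[1,0.5,6,0,0],[1,0.5,6,0,0],[1,0.5,6,0,0],[1,0.5,5,0,0],[1,0.4,3.1,0,0]],
  ],
)

```text
time_s: 10.55
tcp_pos: [0.5259, 0.2668, 0.2283]
eef_rot: [180.0, -0.0, -84.3]
contact_force: [0.4, -1.8, -0.3]
gripper_width: 0.0874
gripper_force: 0.0
```

Run:
```python
from h import *
s=r.get_state();print(s['tcp_pos'],s['eef_rot'],s['gripper_width'])
t=r.capture('top');cv2.imwrite('pics/top2.png',t);w=r.capture('wrist');cv2.imwrite('pics/w3.png',w)
cv2.imwrite('pics/c3.png',np.hstack([cv2.resize(t[150:250,400:560],(480,300)),cv2.resize(w,(320,240))[:, :].repeat(1,0) if 0 else cv2.resize(w,(320,300))]))
```

```text
[0.52588508 0.26682684 0.22834584] [ 1.79996152e+02 -3.72656033e-03 -8.42952446e+01] 0.0873554507609716
```

View pics/c3.png

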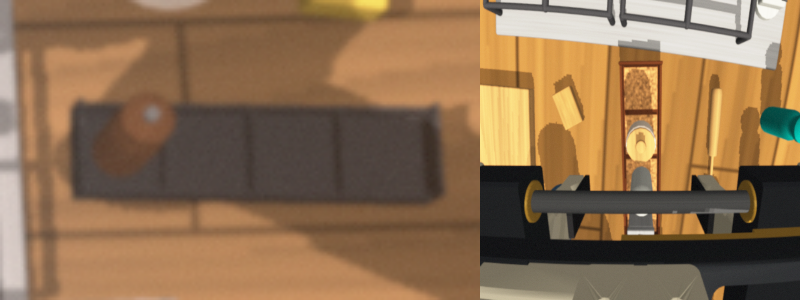

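The mill stands upright in the compartment nearest the hob. The wrist view shows the crock, shaker and tin still in line, so I'm picking the crock next.

Call:
jog_arm(
  deltas=[
    [[1,0,-0.1,-5,0],[1,0,0,-5,0],[1,0,0,-4,0],[1,0,0,-2.5,0],[1,0,0,0,0],[0,0,0,0,0],[-1,0,0,0,0],[-1,0,0,0,0]],
  ],
)

```text
time_s: 11.65
tcp_pos: [0.5264, 0.2639, 0.0645]
eef_rot: [-179.9, 0.1, -84.4]
contact_force: [-0.0, -0.5, 0.4]
gripper_width: 0.0634
gripper_force: 0.0
```

Call:
jog_arm(
  deltas=[
    [[-1,0,0,0,0],[-1,0,0,0,0],[-1,0,0,0,0],[-1,0,0,0,0]],
  ],
  force=25,
)

```text
time_s: 12.15
tcp_pos: [0.5262, 0.2637, 0.0638]
eef_rot: [-180.0, 0.0, -84.4]
contact_force: [-1.2, -0.6, 5.5]
gripper_width: 0.0474
gripper_force: 25.0
```

Call:
jog_arm(
  deltas=[
    [[-1,0,0,3,0],[-1,0,0,5,0],[-1,0,0,6,0],[-1,0,-4.6,3,0],[-1,-0.5,-6,0,-0.034],[-1,-0.5,-6,0,-0.05],[-1,-0.5,-6,0,-0.05],[-1,-0.5,-6,0,0]],
  ],
)

```text
time_s: 13.15
tcp_pos: [0.505, -0.0242, 0.2328]
eef_rot: [179.9, 0.0, -92.1]
contact_force: [1.0, -1.4, -2.5]
gripper_width: 0.0474
gripper_force: 25.0
```

Call:
jog_arm(
  deltas=[
    [[-1,-0.5,-6,0,0],[-1,-0.5,-6,0,0],[-1,-0.5,-6,0,0],[-1,-0.6,-5,0,0],[-1,0,-3,0,0],[-1,0,0,0,0],[-1,0,0,0,0]],
  ],
)

```text
time_s: 14.02
tcp_pos: [0.4845, -0.2822, 0.2325]
eef_rot: [179.9, 0.0, -92.1]
contact_force: [0.5, 0.6, -3.2]
gripper_width: 0.0476
gripper_force: 25.0
```

Call:
jog_arm(
  deltas=[
    [[-1,0,0,-5,0],[-1,0,0,-5,0],[-1,0,0,-4.5,0],[-1,0,0,-2,0],[-1,0,0,-0.3,0],[-1,0,0,0,0],[-1,0,0,-0.1,0],[-1,0,0,0,0]],
  ],
)

```text
time_s: 15.02
tcp_pos: [0.4852, -0.2823, 0.0658]
eef_rot: [-180.0, -0.1, -91.9]
contact_force: [-3.9, -4.4, 8.6]
gripper_width: 0.0482
gripper_force: 25.0
```

Call:
jog_arm(
  deltas=[
    [[-1,0,0,-0.1,0],[-1,0,0,0,0],[-1,0,0,0,0]],
  ],
)

```text
time_s: 15.4
tcp_pos: [0.4853, -0.2827, 0.0652]
eef_rot: [-180.0, -0.1, -91.9]
contact_force: [-3.8, -6.0, 11.1]
gripper_width: 0.0479
gripper_force: 25.0
```

Run:
```python
from h import *
s=r.capture('side');cv2.imwrite('pics/s4.png',s);t=r.capture('top');w=r.capture('wrist')
cv2.imwrite('pics/c4.png',np.hstack([cv2.resize(s[110:230,310:470],(400,300)),cv2.resize(w,(400,300))]))
```

```text
(no output)
```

View pics/c4.png

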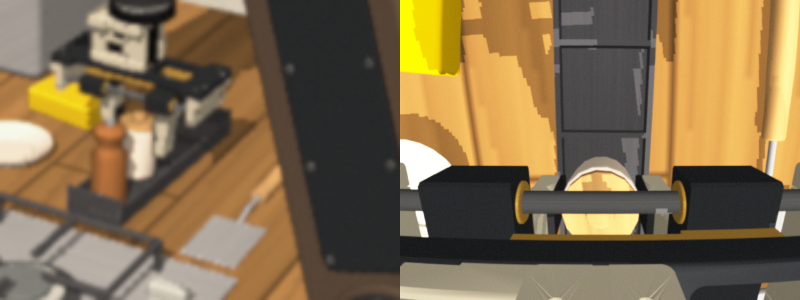

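The picture shows the mill upright. The crock is between the fingers, with its lid edge at about wrist row 269 and its white rim at about row 251. I'll compare that with the projection of an upright crock to check for tilt.

Run:
```python
from h import *
c=r.camera_info('wrist');s=r.get_state();p=s['tcp_pos'];R=cv2.Rodrigues(np.array([0,0,np.radians(-2)]))[0]
w=r.capture('wrist');cv2.imwrite('pics/w5.png',w)
for tilt in(-10,-5,0,5,10):
    T=cv2.Rodrigues(np.array([np.radians(tilt),0,0]))[0]
    a=np.radians(np.arange(0,360,5))
    out=[]
    for rad,h in((.024,.056),(.022,.064),(.022,.056),(.024,0)):
        P=np.c_[rad*np.cos(a),rad*np.sin(a),np.full(len(a),h-.0508)]
        q=proj(c,p+P@T.T@R.T);out.append(round(q[:,1].min(),1))
    print(tilt,out, 'low corner', (.0508*np.cos(np.radians(tilt))+.024*abs(np.sin(np.radians(tilt)))))
print(p,w[235:290,320].tolist()[::3])
cv2.imwrite('pics/c5.png',cv2.resize(w[220:420,220:430],(630,600)))
```

```text
-10 [np.float64(267.6), np.float64(284.2), np.float64(272.7), np.float64(213.2)] low corner 0.05419579011702649
-5 [np.float64(263.9), np.float64(278.5), np.float64(269.1), np.float64(220.6)] low corner 0.05269842848900447
0 [np.float64(260.8), np.float64(273.2), np.float64(266.1), np.float64(228.3)] low corner 0.0508
5 [np.float64(258.1), np.float64(268.4), np.float64(263.5), np.float64(236.2)] low corner 0.05269842848900447
10 [np.float64(256.0), np.float64(264.2), np.float64(261.4), np.float64(244.5)] low corner 0.05419579011702649
[ 0.48530142 -0.28269441  0.06521142] [[73, 72, 73], [73, 73, 76], [73, 70, 71], [75, 71, 74], [71, 69, 69], [86, 90, 98], [117, 135, 151], [121, 138, 154], [121, 138, 153], [125, 141, 159], [130, 149, 166], [206, 227, 239], [210, 231, 243], [55, 96, 132], [95, 168, 221], [103, 174, 225], [105, 175, 227], [98, 172, 225], [104, 172, 226]]
```

View pics/c5.png

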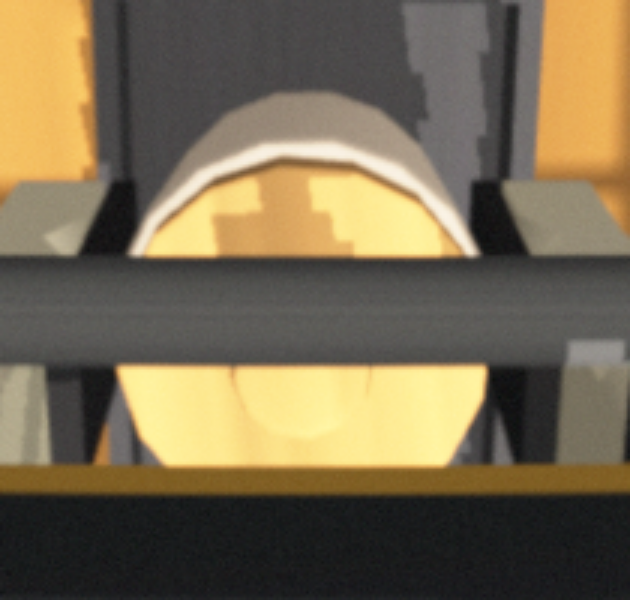

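The crock is leaning about 7° in the grip, with its top towards -y, and its low edge already touches the floor. Easing the grip and lowering gently should let the floor turn it upright.

Call:
jog_arm(
  deltas=[
    [[-1,0,0,0,0],[-1,0,0,0,0],[-1,0,0,0,0]],
  ],
  force=6,
)

```text
time_s: 15.98
tcp_pos: [0.486, -0.2824, 0.0647]
eef_rot: [-179.9, -0.1, -91.9]
contact_force: [-1.1, -4.6, 4.0]
gripper_width: 0.0478
gripper_force: 6.0
```

Call:
jog_arm(
  deltas=[
    [[-1,0,0,-0.1,0],[-1,0,0,0,0],[-1,0,0,-0.1,0],[-1,0,0,0,0],[-1,0,0,0,0]],
  ],
)

```text
time_s: 16.6
tcp_pos: [0.4862, -0.2825, 0.0627]
eef_rot: [-179.9, -0.1, -91.9]
contact_force: [-0.8, -4.9, 4.6]
gripper_width: 0.0479
gripper_force: 6.0
```

Run:
```python
from h import *
w=r.capture('wrist');x=w[235:290,320].astype(int)
print(r.get_state()['tcp_pos'],[tuple(v) for v in x.tolist()[::2]])
```

```text
[ 0.4861728  -0.28242125  0.06267284] [(74, 75, 77), (79, 76, 79), (74, 73, 76), (74, 76, 78), (72, 73, 74), (75, 75, 78), (74, 75, 78), (74, 74, 78), (83, 87, 92), (113, 131, 145), (117, 133, 147), (119, 137, 151), (136, 155, 169), (204, 227, 239), (226, 241, 249), (141, 171, 200), (84, 149, 199), (103, 180, 230), (106, 181, 230), (106, 183, 231), (104, 180, 231), (105, 181, 230), (102, 177, 230), (101, 176, 229), (105, 178, 230), (105, 176, 229), (103, 177, 229), (102, 174, 228)]
```

The lean grew, so the crock's +y bottom edge must be riding on the divider. I'll firm up the grip, lift clear and re-measure.

Call:
jog_arm(
  deltas=[
    [[-1,0,0,0,0],[-1,0,0,0,0],[-1,0,0,1,0],[-1,0,0,2,0],[-1,0,0,1,0],[-1,0,0,0,0],[-1,0,0,0,0]],
  ],
  force=25,
)

```text
time_s: 17.52
tcp_pos: [0.4846, -0.2821, 0.1008]
eef_rot: [180.0, 0.0, -92.1]
contact_force: [-0.4, -0.5, -3.2]
gripper_width: 0.0474
gripper_force: 25.0
```

Run:
```python
from h import *
c=r.camera_info('wrist');s=r.get_state();p=s['tcp_pos'];print(p,s['contact_force'])
w=r.capture('wrist');cv2.imwrite('pics/c6.png',cv2.resize(w[160:420,200:450],(577,600)))
x=w[225:290,315].astype(int);print([tuple(v) for v in x.tolist()[::2]])
R=cv2.Rodrigues(np.array([0,0,np.radians(-2)]))[0];a=np.radians(np.arange(0,360,5))
for dy in(0,.003):
  for tilt in range(0,21,4):
    T=cv2.Rodrigues(np.array([np.radians(tilt),0,0]))[0]
    print(dy,tilt,[round(proj(c,p+(np.c_[q*np.cos(a),dy+q*np.sin(a),np.full(len(a),h-.0508)])@T.T@R.T)[:,1].min(),1) for q,h in((.024,0),(.024,.056),(.022,.064))])
```

```text
[ 0.48455626 -0.28208405  0.10076429] [-0.38360119 -0.47671973 -3.15033619]
[(85, 84, 86), (81, 82, 86), (66, 65, 67), (56, 56, 59), (52, 50, 54), (55, 55, 57), (56, 57, 58), (55, 53, 57), (52, 52, 54), (56, 55, 57), (53, 55, 55), (54, 48, 55), (54, 52, 56), (56, 59, 62), (81, 94, 103), (89, 102, 113), (92, 104, 118), (98, 112, 124), (147, 168, 186), (178, 202, 222), (105, 130, 154), (62, 104, 148), (72, 131, 180), (76, 135, 182), (76, 134, 180), (75, 135, 182), (75, 134, 181), (75, 132, 180), (75, 133, 180), (72, 133, 179), (71, 128, 175), (75, 131, 179), (73, 129, 179)]
0 0 [np.float64(228.0), np.float64(260.8), np.float64(273.3)]
0 4 [np.float64(234.4), np.float64(258.7), np.float64(269.5)]
0 8 [np.float64(240.9), np.float64(256.9), np.float64(265.9)]
0 12 [np.float64(247.6), np.float64(255.4), np.float64(262.7)]
0 16 [np.float64(254.4), np.float64(254.3), np.float64(259.9)]
0 20 [np.float64(261.3), np.float64(253.5), np.float64(257.4)]
0.003 0 [np.float64(233.9), np.float64(268.8), np.float64(281.7)]
0.003 4 [np.float64(240.3), np.float64(266.7), np.float64(277.9)]
0.003 8 [np.float64(246.8), np.float64(265.0), np.float64(274.4)]
0.003 12 [np.float64(253.4), np.float64(263.5), np.float64(271.3)]
0.003 16 [np.float64(260.2), np.float64(262.3), np.float64(268.4)]
0.003 20 [np.float64(267.0), np.float64(261.4), np.float64(265.8)]
```

View pics/c6.png

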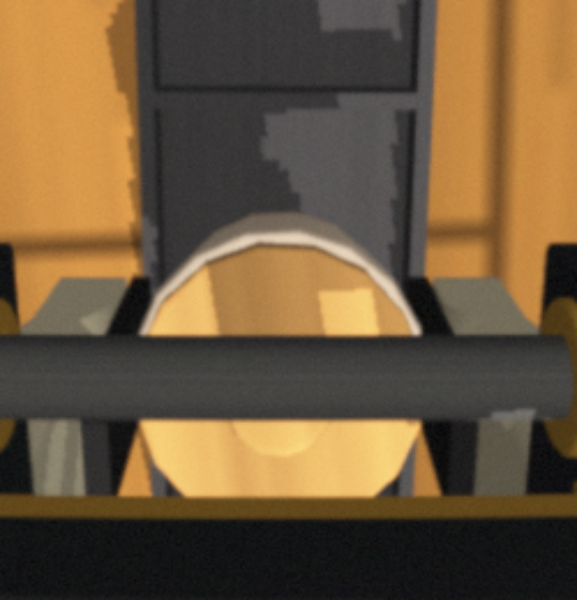

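The crock leans about 12° in the grip, with its bottom towards +y. I'll come down 10 mm farther in -y so only its low edge meets the floor, then right it with a light grip while moving back +y.

Call:
jog_arm(
  deltas=[
    [[-1,0,-1,0,0],[-1,0,0,-2,0],[-1,0,0,-1,0],[-1,0,0,-0.3,0],[-1,0,0,-0.1,0],[-1,0,0,0,0],[-1,0,0,0,0]],
  ],
)

```text
time_s: 18.45
tcp_pos: [0.4853, -0.2925, 0.0678]
eef_rot: [-180.0, -0.0, -92.1]
contact_force: [-0.5, 0.4, -2.3]
gripper_width: 0.0476
gripper_force: 25.0
```

Call:
jog_arm(
  deltas=[
    [[-1,0,0,-0.1,0],[-1,0,0,-0.1,0],[-1,0,0,-0.1,0],[-1,0,0,0,0],[-1,0,0,0,0]],
  ],
  force=8,
)

```text
time_s: 19.08
tcp_pos: [0.485, -0.2925, 0.0643]
eef_rot: [180.0, -0.0, -92.1]
contact_force: [0.4, -0.1, -2.6]
gripper_width: 0.0475
gripper_force: 8.0
```

Call:
jog_arm(
  deltas=[
    [[-1,0,0,-0.1,0],[-1,0,0.1,0,0],[-1,0,0,0,0],[-1,0,0,0,0]],
  ],
)

```text
time_s: 19.58
tcp_pos: [0.485, -0.2914, 0.0633]
eef_rot: [180.0, 0.0, -92.1]
contact_force: [-0.2, 0.9, -1.8]
gripper_width: 0.0478
gripper_force: 8.0
```

Call:
jog_arm(
  deltas=[
    [[-1,0,0,-0.1,0],[-1,0,0.1,0,0],[-1,0,0,0,0],[-1,0,0,0,0]],
  ],
)

```text
time_s: 20.08
tcp_pos: [0.485, -0.2904, 0.0624]
eef_rot: [-180.0, -0.0, -92.1]
contact_force: [0.0, -0.9, -3.5]
gripper_width: 0.0481
gripper_force: 8.0
```

Call:
jog_arm(
  deltas=[
    [[-1,0,0,-0.1,0],[-1,0,0.1,0,0],[-1,0,0,0,0],[-1,0,0,0,0]],
  ],
)

```text
time_s: 20.58
tcp_pos: [0.4851, -0.2894, 0.0614]
eef_rot: [-180.0, -0.0, -92.1]
contact_force: [0.4, 0.6, -3.4]
gripper_width: 0.0474
gripper_force: 8.0
```

Run:
```python
from h import *
w=r.capture('wrist');x=w[225:290,315,0].astype(int);print(x.tolist(),r.get_state()['contact_force'])
```

```text
[48, 49, 62, 69, 73, 73, 73, 73, 76, 76, 75, 71, 74, 74, 77, 71, 74, 72, 75, 75, 74, 75, 73, 76, 70, 75, 79, 95, 113, 117, 119, 120, 120, 121, 127, 150, 190, 220, 226, 204, 138, 83, 86, 98, 103, 108, 103, 103, 102, 103, 100, 101, 102, 103, 101, 100, 99, 103, 100, 102, 101, 101, 104, 99, 102] [ 0.10207004 -0.12390858 -2.45581348]
```

Call:
jog_arm(
  deltas=[
    [[-1,0,-0.1,-0.1,0],[-1,0,0,-0.1,0],[-1,0,0,0,0],[-1,0,0,0,0]],
  ],
)

```text
time_s: 21.12
tcp_pos: [0.4855, -0.2905, 0.0604]
eef_rot: [-179.9, -0.0, -92.0]
contact_force: [-2.5, 3.4, 8.0]
gripper_width: 0.0474
gripper_force: 8.0
```

Call:
jog_arm(
  deltas=[
    [[-1,0,0,-0.1,0],[-1,0,0,0,0],[-1,0,0,0,0]],
  ],
)

```text
time_s: 21.5
tcp_pos: [0.4856, -0.2906, 0.0596]
eef_rot: [-179.9, -0.0, -92.0]
contact_force: [-2.1, 3.9, 9.0]
gripper_width: 0.0477
gripper_force: 8.0
```

Call:
jog_arm(
  deltas=[
    [[-1,0,0.1,-0.1,0],[-1,0,0.1,0,0],[-1,0,0.1,-0.1,0],[-1,0,0.1,0,0],[-1,0,0,0,0]],
  ],
  force=6,
)

```text
time_s: 22.12
tcp_pos: [0.4856, -0.2865, 0.0566]
eef_rot: [-179.9, -0.0, -92.0]
contact_force: [1.0, 1.4, 2.4]
gripper_width: 0.048
gripper_force: 6.0
```

Run:
```python
from h import *
w=r.capture('wrist');x=w[225:290,315,0].astype(int);print(x.tolist())
```

```text
[74, 76, 74, 79, 76, 75, 79, 71, 74, 79, 77, 79, 76, 76, 73, 75, 74, 79, 74, 78, 77, 74, 86, 105, 120, 132, 134, 131, 129, 134, 133, 128, 133, 134, 128, 132, 134, 131, 133, 131, 130, 132, 132, 132, 133, 144, 158, 182, 215, 230, 229, 203, 140, 82, 60, 59, 65, 85, 98, 100, 102, 100, 101, 103, 100]
```

That is working: the lean is down to about 4°.

Call:
jog_arm(
  deltas=[
    [[-1,0,0.1,-0.1,0],[-1,0,0.1,0,0],[-1,0,0.1,0,0],[-1,0,0,0,0],[-1,0,0,0,0]],
  ],
)

```text
time_s: 22.8
tcp_pos: [0.4842, -0.2833, 0.0549]
eef_rot: [179.9, 0.0, -92.1]
contact_force: [-0.2, 0.3, -2.4]
gripper_width: 0.0477
gripper_force: 6.0
```

Run:
```python
from h import *
w=r.capture('wrist');x=w[215:300,315,0].astype(int);print(x.tolist())
c=r.camera_info('wrist');p=r.get_state()['tcp_pos'];a=np.radians(np.arange(0,360,5))
for dy in(0,.003,.006,.009):print(dy,[round(proj(c,[p[0],p[1]+dy,z]+np.c_[q*np.cos(a),q*np.sin(a),0*a])[:,1].min(),1) for q,z in((.024,.01),(.024,.066),(.022,.074))])
```

```text
[47, 55, 73, 79, 84, 83, 83, 81, 81, 79, 82, 82, 80, 84, 79, 81, 80, 79, 73, 78, 79, 81, 83, 82, 79, 81, 82, 85, 97, 119, 134, 139, 141, 142, 143, 144, 143, 144, 145, 145, 143, 145, 143, 147, 143, 146, 148, 148, 144, 147, 142, 146, 146, 150, 148, 148, 149, 146, 147, 155, 162, 171, 197, 230, 237, 238, 231, 185, 111, 72, 64, 62, 62, 67, 85, 96, 102, 101, 104, 104, 108, 106, 104, 106, 104]
0 [np.float64(230.6), np.float64(265.8), np.float64(279.1)]
0.003 [np.float64(236.7), np.float64(274.1), np.float64(287.8)]
0.006 [np.float64(242.7), np.float64(282.3), np.float64(296.3)]
0.009 [np.float64(248.6), np.float64(290.4), np.float64(304.8)]
```

Call:
jog_arm(
  deltas=[
    [[-1,0,0,-0.1,0],[-1,0,0,0,0],[-1,0,0,0,0]],
  ],
)

```text
time_s: 23.22
tcp_pos: [0.4848, -0.2834, 0.0544]
eef_rot: [180.0, 0.0, -92.1]
contact_force: [-1.1, 1.9, 2.7]
gripper_width: 0.0476
gripper_force: 6.0
```

Call:
jog_arm(
  deltas=[
    [[-1,0,0,-0.1,0],[-1,0,0,0,0],[-0.1,0,0,0,0],[0.3,0,0,0,0],[1,0,0,0,0],[1,0,0,1,0],[1,0,0,4,0],[1,0,0,5,0]],
  ],
)

```text
time_s: 24.22
tcp_pos: [0.4844, -0.2834, 0.1542]
eef_rot: [179.9, 0.0, -92.1]
contact_force: [1.5, 1.2, -0.6]
gripper_width: 0.0862
gripper_force: 0.0
```

Call:
jog_arm(
  deltas=[
    [[1,0,0,6,0],[1,0,3,4,0],[1,0,6,2,0],[1,0.4,6,0,0.034],[1,0.4,6,0,0.05],[1,0.4,6,0,0.05],[1,0.4,6,0,0],[1,0.4,6,0,0]],
  ],
)

```text
time_s: 25.22
tcp_pos: [0.5048, 0.1078, 0.2742]
eef_rot: [-179.9, 0.0, -84.4]
contact_force: [2.0, -1.0, 0.2]
gripper_width: 0.0873
gripper_force: 0.0
```

Call:
jog_arm(
  deltas=[
    [[1,0.4,6,0,0],[1,0.4,5,0,0],[1,0.4,4,0,0],[1,0,0,0,0],[1,0,0,0,0]],
  ],
)

```text
time_s: 25.85
tcp_pos: [0.5168, 0.2557, 0.2734]
eef_rot: [180.0, -0.0, -84.4]
contact_force: [0.3, 0.5, -0.5]
gripper_width: 0.0875
gripper_force: 0.0
```

Run:
```python
from h import *
import pickle
s=r.get_state();print(s['tcp_pos'],s['eef_rot'],s['gripper_width'])
c=r.camera_info('wrist');w=r.capture('wrist');pickle.dump(c,open('w7.pkl','wb'))
t=r.capture('top');sd=r.capture('side')
cv2.imwrite('pics/w7.png',w);cv2.imwrite('pics/top7.png',t)
cv2.imwrite('pics/c7.png',np.hstack([np.vstack([cv2.resize(t[150:250,400:560],(400,250)),cv2.resize(sd[120:220,310:470],(400,250))]),cv2.resize(w,(400,300))[:300] if 0 else cv2.resize(w[:, 120:520],(400,500))]))
```

```text
[0.51681734 0.25567103 0.27336252] [ 1.79998215e+02 -6.23913384e-03 -8.43588825e+01] 0.08747950396620761
```

View pics/c7.png

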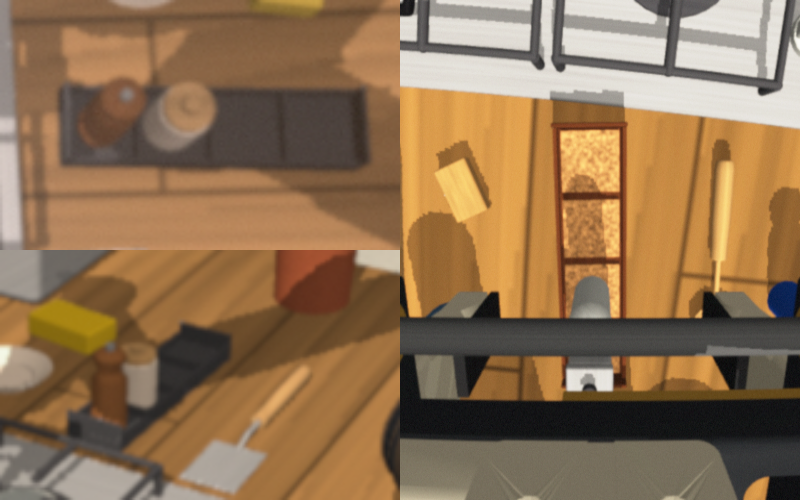

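Both containers stand upright in compartments 1 and 2. The wrist view shows the tin's knob at about (309,365).

Run:
```python
from h import *
import pickle
c=pickle.load(open('w7.pkl','rb'));print(hit(c,[[309,365]],.098),hit(c,[[288,352],[331,352]],.091))
```

```text
[[0.51620692 0.38569289 0.098     ]] [[0.53645358 0.37846062 0.091     ]
 [0.4971287  0.37450335 0.091     ]]
```

Call:
jog_arm(
  deltas=[
    [[1,0.15,3,0,0],[1,0,4,-3,0],[1,0,0.6,-5,0],[1,0,0,-5,0],[1,0,0,-4.5,0],[1,0,0,-3,0],[1,0,0,0,0],[1,0,0,0,0]],
  ],
)

```text
time_s: 27.0
tcp_pos: [0.5193, 0.3326, 0.0694]
eef_rot: [-179.9, 0.0, -84.4]
contact_force: [-0.4, 0.8, 0.2]
gripper_width: 0.0878
gripper_force: 0.0
```

Call:
jog_arm(
  deltas=[
    [[0,0,0,0,0],[-1,0,0,0,0],[-1,0,0,0,0],[-1,0,0,0,0],[-1,0,0,0,0],[-1,0,0,0,0],[-1,0,0,0,0],[-1,0,0,0,0]],
  ],
  force=40,
)

```text
time_s: 28.0
tcp_pos: [0.5185, 0.3318, 0.068]
eef_rot: [180.0, -0.0, -84.4]
contact_force: [-0.2, 0.3, -0.3]
gripper_width: 0.0378
gripper_force: 40.0
```

Call:
jog_arm(
  deltas=[
    [[-1,0,0,1,0],[-1,0,0,3,0],[-1,0,0,4,0],[-1,0,0,4,0],[-1,0,-1,2,0],[-1,0,-2,1,0],[-1,0,-3,0,0],[-1,-0.3,-4,0,-0.034]],
  ],
)

```text
time_s: 29.0
tcp_pos: [0.5147, 0.2294, 0.2168]
eef_rot: [179.9, -0.1, -86.4]
contact_force: [0.2, -0.2, -1.9]
gripper_width: 0.0377
gripper_force: 40.0
```

Call:
jog_arm(
  deltas=[
    [[-1,-0.3,-4,0,-0.03],[-1,-0.3,-4,0,-0.03],[-1,-0.3,-4,0,-0.02],[-1,-0.3,-4,0,-0.02],[-1,-0.3,-4,0,0],[-1,-0.3,-4,0,0],[-1,-0.3,-4,0,0],[-1,-0.3,-4,0,0]],
  ],
)

```text
time_s: 30.0
tcp_pos: [0.4894, -0.0908, 0.2169]
eef_rot: [179.9, -0.0, -92.1]
contact_force: [0.7, 0.4, -1.2]
gripper_width: 0.0376
gripper_force: 40.0
```

Call:
jog_arm(
  deltas=[
    [[-1,-0.3,-4,0,0],[-1,-0.3,-4,0,0],[-1,-0.3,-4,0,0],[-1,0,-4,0,0],[-1,0,-4,0,0],[-1,0,-3,0,0],[-1,0,-2,0,0],[-1,0,-1,0,0]],
  ],
)

```text
time_s: 31.0
tcp_pos: [0.4813, -0.3492, 0.2173]
eef_rot: [179.9, 0.0, -92.1]
contact_force: [0.5, 0.3, -1.7]
gripper_width: 0.0379
gripper_force: 40.0
```

Call:
jog_arm(
  deltas=[
    [[-1,0,0,0,0],[-1,0,0,0,0]],
  ],
)

```text
time_s: 31.25
tcp_pos: [0.4825, -0.3474, 0.2181]
eef_rot: [-180.0, 0.0, -92.0]
contact_force: [-0.3, 0.9, -1.7]
gripper_width: 0.0374
gripper_force: 40.0
```

Run:
```python
from h import *
s=r.get_state();print(s['tcp_pos'],s['eef_rot'],s['contact_force'])
w=r.capture('wrist');cv2.imwrite('pics/w8.png',w);sd=r.capture('side')
cv2.imwrite('pics/c8.png',np.hstack([cv2.resize(sd[80:220,310:470],(400,350)),cv2.resize(w[100:420,120:520],(400,350))]))
c=r.camera_info('wrist');p=s['tcp_pos'];a=np.radians(np.arange(0,360,5))
for tilt in(-5,0,5,10):
    T=cv2.Rodrigues(np.array([np.radians(tilt),0,0]))[0]
    print(tilt,[round(proj(c,p+np.c_[q*np.cos(a),q*np.sin(a),h-.055+0*a]@T.T)[:,1].min(),1) for q,h in((.019,0),(.019,.075))])
```

```text
[ 0.48249201 -0.34742519  0.21812156] [-1.79998377e+02  1.39820969e-02 -9.20287088e+01] [-0.34937014  0.89972404 -1.67685132]
-5 [np.float64(227.4), np.float64(295.4)]
0 [np.float64(235.7), np.float64(288.4)]
5 [np.float64(244.2), np.float64(281.7)]
10 [np.float64(252.9), np.float64(275.5)]
```

View pics/c8.png

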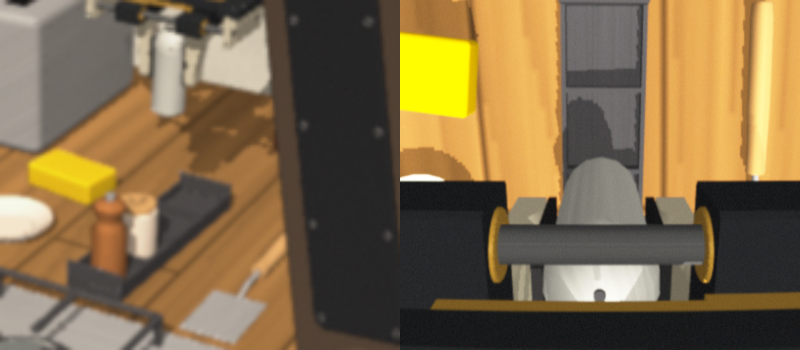

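Call:
jog_arm(
  deltas=[
    [[-1,0,-0.2,-2,0],[-1,0,0,-4,0],[-1,0,0,-4,0],[-1,0,0,-3,0],[-1,0,0,-1.5,0],[-1,0,0,-0.4,0],[-1,0,0,0,0],[-1,0,0,0,0]],
  ],
)

```text
time_s: 32.35
tcp_pos: [0.4833, -0.3504, 0.0703]
eef_rot: [-179.9, -0.0, -92.0]
contact_force: [-0.5, -0.4, -1.8]
gripper_width: 0.0374
gripper_force: 40.0
```

Call:
jog_arm(
  deltas=[
    [[-1,0,0,-0.1,0],[-1,0,0,0,0],[-1,0,0,0,0]],
  ],
  force=10,
)

```text
time_s: 32.72
tcp_pos: [0.4825, -0.3502, 0.0683]
eef_rot: [-180.0, -0.0, -92.1]
contact_force: [-1.1, 0.4, -1.7]
gripper_width: 0.0382
gripper_force: 10.0
```

Call:
jog_arm(
  deltas=[
    [[-1,0,0,-0.1,0],[-1,0,0,0,0],[-1,0,0,0,0]],
  ],
)

```text
time_s: 33.1
tcp_pos: [0.4825, -0.3501, 0.067]
eef_rot: [180.0, 0.0, -92.1]
contact_force: [1.2, -0.1, -2.7]
gripper_width: 0.0383
gripper_force: 10.0
```

Call:
jog_arm(
  deltas=[
    [[-1,0,0,-0.1,0],[-1,0,0,0,0],[-1,0,0,0,0]],
  ],
)

```text
time_s: 33.48
tcp_pos: [0.4825, -0.3502, 0.0661]
eef_rot: [180.0, 0.0, -92.1]
contact_force: [-0.5, 0.1, -1.8]
gripper_width: 0.0381
gripper_force: 10.0
```

Call:
jog_arm(
  deltas=[
    [[-1,0,0,-0.1,0],[-1,0,0,0,0],[-1,0,0,0,0]],
  ],
)

```text
time_s: 33.85
tcp_pos: [0.4826, -0.3502, 0.0652]
eef_rot: [-180.0, -0.0, -92.1]
contact_force: [-0.3, -0.7, -0.9]
gripper_width: 0.038
gripper_force: 10.0
```

Call:
jog_arm(
  deltas=[
    [[-1,0,0,-0.1,0],[-1,0,0,0,0],[-1,0,0,0,0]],
  ],
)

```text
time_s: 34.22
tcp_pos: [0.4829, -0.3504, 0.0649]
eef_rot: [-179.9, -0.0, -92.0]
contact_force: [-0.4, 1.1, 5.9]
gripper_width: 0.0384
gripper_force: 10.0
```

Call:
jog_arm(
  deltas=[
    [[-0.3,0,0,0,0],[0.3,0,0,0,0],[1,0,0,0,0],[1,0,0,1,0],[1,0,0,4,0],[1,0,0,6,0],[1,0,0,5,0],[1,0,2.8,1,0]],
  ],
)

```text
time_s: 35.22
tcp_pos: [0.484, -0.3236, 0.2389]
eef_rot: [-179.6, -0.2, -92.1]
contact_force: [-0.5, 0.6, -1.5]
gripper_width: 0.0876
gripper_force: 0.0
```

Call:
jog_arm(
  deltas=[
    [[1,0.3,6,0,0.034],[1,0.3,6,0,0.05],[1,0.3,6,0,0.05],[1,0.3,6,0,0],[1,0.3,6,0,0],[1,0.3,6,0,0],[1,0.3,6,0,0],[1,0.3,6,0,0]],
  ],
)

```text
time_s: 36.22
tcp_pos: [0.5063, 0.1599, 0.2351]
eef_rot: [-179.9, 0.0, -84.4]
contact_force: [1.0, 0.5, -0.7]
gripper_width: 0.0875
gripper_force: 0.0
```

Call:
jog_arm(
  deltas=[
    [[1,0.3,6,0,0],[1,0.2,6,0,0],[1,0,5,0,0],[1,0,0,0,0],[1,0,0,0,0]],
  ],
)

```text
time_s: 36.85
tcp_pos: [0.5112, 0.3277, 0.2342]
eef_rot: [180.0, -0.0, -84.4]
contact_force: [-0.4, -0.6, -0.5]
gripper_width: 0.0872
gripper_force: 0.0
```

Run:
```python
from h import *
s=r.get_state();print(s['tcp_pos'],s['eef_rot'],s['gripper_width'])
w=r.capture('wrist');t=r.capture('top');cv2.imwrite('pics/top9.png',t)
cv2.imwrite('pics/w9.png',w)
cv2.imwrite('pics/c9.png',np.hstack([cv2.resize(t[150:250,400:560],(400,250)),cv2.resize(w[180:430,120:520],(400,250))]))
```

```text
[0.5112088  0.32771038 0.23420389] [ 1.79978359e+02 -1.96197584e-02 -8.43526597e+01] 0.08715628325431587
```

View pics/c9.png

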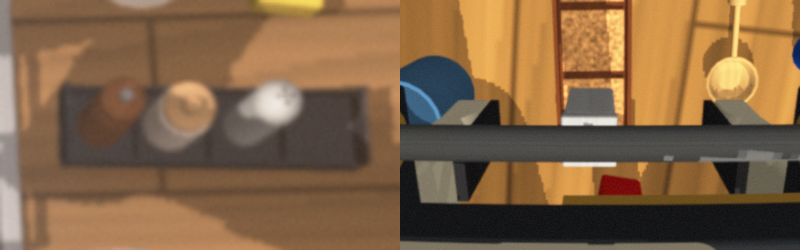

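Three containers are upright in the rack. The tin's lid shows in the wrist view at columns 284–337 and rows 293–346.

Run:
```python
from h import *
c=r.camera_info('wrist');q=hit(c,[[284,293],[337,293],[337,346],[284,346]],.091);print(q.round(4),q.mean(0))
```

```text
[[0.5367 0.3765 0.091 ]
 [0.496  0.3725 0.091 ]
 [0.491  0.4179 0.091 ]
 [0.5335 0.4221 0.091 ]] [0.51429998 0.39725871 0.091     ]
```

Call:
jog_arm(
  deltas=[
    [[1,0.2,4,0,0],[1,0,3,0,0],[1,0,0,-4,0],[1,0,0,-5,0],[1,0,0,-5,0],[1,0,0,-3.6,0],[1,0,0,0,0],[1,0,0,0,0]],
  ],
)

```text
time_s: 37.95
tcp_pos: [0.5146, 0.3981, 0.06]
eef_rot: [-179.9, 0.1, -84.4]
contact_force: [0.1, -0.2, 0.3]
gripper_width: 0.0876
gripper_force: 0.0
```

Call:
jog_arm(
  deltas=[
    [[0,0,0,0,0],[-1,0,0,0,0],[-1,0,0,0,0],[-1,0,0,0,0],[-1,0,0,0,0],[-1,0,0,0,0],[-1,0,0,0,0],[-1,0,0,0,0]],
  ],
  force=40,
)

```text
time_s: 38.95
tcp_pos: [0.5135, 0.3978, 0.0581]
eef_rot: [180.0, -0.0, -84.4]
contact_force: [0.3, 0.2, 1.0]
gripper_width: 0.0429
gripper_force: 40.0
```

Call:
jog_arm(
  deltas=[
    [[-1,0,0,1,0],[-1,0,0,3,0],[-1,0,0,4,0],[-1,0,0,4,0],[-1,0,-1,3,0],[-1,0,-2,1,0],[-1,0,-3,0,0],[-1,-0.3,-4,0,-0.034]],
  ],
)

```text
time_s: 39.95
tcp_pos: [0.5098, 0.296, 0.217]
eef_rot: [179.9, -0.1, -86.4]
contact_force: [-0.5, -0.2, -1.1]
gripper_width: 0.0431
gripper_force: 40.0
```

Call:
jog_arm(
  deltas=[
    [[-1,-0.3,-4.5,0,-0.03],[-1,-0.3,-4.5,0,-0.03],[-1,-0.3,-4.5,0,-0.02],[-1,-0.3,-4.5,0,-0.02],[-1,-0.3,-4.5,0,0],[-1,-0.3,-4.5,0,0],[-1,-0.3,-4.5,0,0],[-1,-0.3,-4.5,0,0]],
  ],
)

```text
time_s: 40.95
tcp_pos: [0.4849, -0.0642, 0.2173]
eef_rot: [179.9, -0.0, -92.1]
contact_force: [2.5, -0.3, -2.3]
gripper_width: 0.0429
gripper_force: 40.0
```

Call:
jog_arm(
  deltas=[
    [[-1,-0.3,-4.5,0,0],[-1,-0.3,-4.5,0,0],[-1,0,-4.5,0,0],[-1,0,-4.5,0,0],[-1,0,-4.5,0,0],[-1,0,-4,0,0],[-1,0,-3,0,0],[-1,0,-2,0,0]],
  ],
)

```text
time_s: 41.95
tcp_pos: [0.479, -0.3784, 0.2169]
eef_rot: [179.9, 0.1, -92.2]
contact_force: [-0.9, -0.1, -2.3]
gripper_width: 0.0429
gripper_force: 40.0
```

Call:
jog_arm(
  deltas=[
    [[-1,0,-2,0,0],[-1,0,-1.7,0,0],[-1,0,0,0,0],[-1,0,0,0,0],[-1,0,0,0,0]],
  ],
)

```text
time_s: 42.58
tcp_pos: [0.4806, -0.4136, 0.2183]
eef_rot: [-180.0, 0.0, -92.0]
contact_force: [0.2, 0.5, -0.7]
gripper_width: 0.0434
gripper_force: 40.0
```

Run:
```python
from h import *
s=r.get_state();print(s['tcp_pos'],s['eef_rot'],s['contact_force'],s['gripper_width'])
w=r.capture('wrist');cv2.imwrite('pics/w10.png',w);sd=r.capture('side')
cv2.imwrite('pics/c10.png',np.hstack([cv2.resize(sd[80:220,310:470],(400,350)),cv2.resize(w[100:420,120:520],(400,350))]))
```

```text
[ 0.48064105 -0.41359775  0.21827619] [-1.79988085e+02  2.82311569e-03 -9.20234070e+01] [ 0.24124521  0.52203195 -0.69440477] 0.04339421188146173
```

View pics/c10.png

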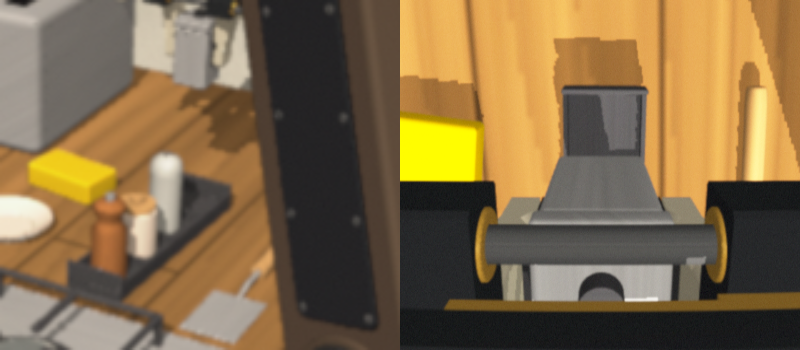

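The tin is held with its bottom edge at about row 242 and its lid edge at about row 294. The rack's far end wall is at about row 180.

Run:
```python
from h import *
c=r.camera_info('wrist');p=r.get_state()['tcp_pos']
for dy in(-.003,0,.003):
  for t in(-5,0,5):
    T=cv2.Rodrigues(np.array([np.radians(t),0,0]))[0]
    print(dy,t,proj(c,p+np.array([[0,dy-.021,-.045],[0,dy-.022,.033]])@T.T)[:,1].round(1))
print(hit(c,[[282,180],[368,180]],.034))
```

```text
-0.003 -5 [223.8 297.8]
-0.003 0 [230.6 285.5]
-0.003 5 [237.8 273.8]
0 -5 [229.8 307.1]
0 0 [236.7 295.2]
0 5 [243.8 283.7]
0.003 -5 [235.8 316.2]
0.003 0 [242.7 304.8]
0.003 5 [249.8 293.6]
[[ 0.51275691 -0.4506721   0.034     ]
 [ 0.44205943 -0.44821289  0.034     ]]
```

Call:
jog_arm(
  deltas=[
    [[-1,0,-0.2,-2,0],[-1,0,0,-4,0],[-1,0,0,-4,0],[-1,0,0,-4,0],[-1,0,0,-1.6,0],[-1,0,0,-0.3,0],[-1,0,0,0,0],[-1,0,0,0,0]],
  ],
)

```text
time_s: 43.68
tcp_pos: [0.4814, -0.4166, 0.0608]
eef_rot: [-179.9, -0.1, -92.0]
contact_force: [-0.8, 0.1, -2.1]
gripper_width: 0.0427
gripper_force: 40.0
```

Call:
jog_arm(
  deltas=[
    [[-1,0,0,-0.1,0],[-1,0,0,0,0],[-1,0,0,0,0]],
  ],
  force=10,
)

```text
time_s: 44.05
tcp_pos: [0.4806, -0.4162, 0.0583]
eef_rot: [-180.0, -0.0, -92.1]
contact_force: [0.3, -0.7, -1.2]
gripper_width: 0.0437
gripper_force: 10.0
```

Call:
jog_arm(
  deltas=[
    [[-1,0,0,-0.1,0],[-1,0,0,0,0],[-1,0,0,0,0]],
  ],
)

```text
time_s: 44.42
tcp_pos: [0.4805, -0.4161, 0.0571]
eef_rot: [180.0, 0.0, -92.1]
contact_force: [0.4, 0.7, -1.2]
gripper_width: 0.044
gripper_force: 10.0
```

Call:
jog_arm(
  deltas=[
    [[-1,0,0,-0.1,0],[-1,0,0,0,0],[-1,0,0,0,0]],
  ],
)

```text
time_s: 44.8
tcp_pos: [0.4805, -0.4162, 0.0561]
eef_rot: [180.0, -0.0, -92.1]
contact_force: [-0.2, -0.1, -2.4]
gripper_width: 0.0437
gripper_force: 10.0
```

Call:
jog_arm(
  deltas=[
    [[-1,0,0,-0.1,0],[-1,0,0,0,0],[-1,0,0,0,0]],
  ],
)

```text
time_s: 45.18
tcp_pos: [0.4806, -0.4162, 0.0552]
eef_rot: [-180.0, -0.0, -92.1]
contact_force: [-0.6, -0.5, -0.7]
gripper_width: 0.0438
gripper_force: 10.0
```

Call:
jog_arm(
  deltas=[
    [[-1,0,0,-0.1,0],[-1,0,0,0,0],[-1,0,0,0,0]],
  ],
)

```text
time_s: 45.55
tcp_pos: [0.4809, -0.4163, 0.0549]
eef_rot: [-180.0, -0.0, -92.0]
contact_force: [0.2, 1.3, 5.7]
gripper_width: 0.0437
gripper_force: 10.0
```

Contact came at the expected height, so I'm releasing, rising and moving aside for a final look.

Call:
jog_arm(
  deltas=[
    [[-0.2,0,0,0,0],[0.3,0,0,0,0],[1,0,0,0,0],[1,0,0,1,0],[1,0,0,4,0],[1,0,0,6,0],[1,0,0,5,0],[1,0,3,1,0]],
  ],
)

```text
time_s: 46.55
tcp_pos: [0.482, -0.388, 0.229]
eef_rot: [-179.6, -0.2, -92.1]
contact_force: [-0.3, 1.6, -1.9]
gripper_width: 0.0877
gripper_force: 0.0
```

Call:
jog_arm(
  deltas=[
    [[1,0,6,2,0],[1,0,6,0,0],[1,0,6,0,0],[1,0,6,0,0],[1,0,6,0,0],[1,0,6,0,0],[1,0,6,0,0],[1,0,0,0,0]],
  ],
)

```text
time_s: 47.55
tcp_pos: [0.4806, 0.0366, 0.2448]
eef_rot: [-179.9, 0.0, -91.8]
contact_force: [-0.2, -0.4, 1.1]
gripper_width: 0.088
gripper_force: 0.0
```

Run:
```python
from h import *
t=r.capture('top');sd=r.capture('side');s=r.get_state();print(s['tcp_pos'],s['time_s'])
cv2.imwrite('pics/c11.png',np.hstack([cv2.resize(t[150:250,400:560],(400,250)),cv2.resize(sd[120:220,310:470],(400,250))]))
```

```text
[0.48037236 0.03378015 0.24436027] 47.65
```

View pics/c11.png

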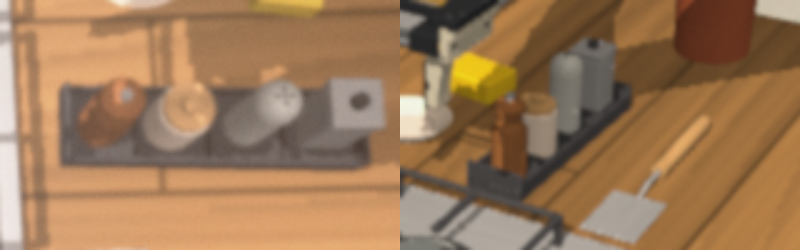

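The final views show all four upright in the rack, in order outward from the hob: mill, crock, shaker, tin. The gripper is clear, so I'm handing in.

```bash
python3 -c "
from plant import r
print(r.close_job())"
```

```text
the job is handed in; nothing more can be done
None
```

I handed the job in at about 48 s. The final pictures show all four containers upright in the rack in mirrored order (mill nearest the hob, then crock, shaker, tin); the crock tilted in the grip and caught a divider on its first try, so I lifted it clear, righted it and set it down again.

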